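# Scan the batch tray and hold it up level

### The job

Take the wand code reader out of its holder, point it straight down at the middle of the printed label on the tray's end ledge and hold it still there for about two seconds, a few centimetres above and without touching the tray, then stand it back in its holder and let go of it. Then grip the wooden tray by its bar handle and lift it, level and with its three domed ornaments still upright inside, to at least 10 cm above the slotted board, and finish holding it there, still and level (do not put it down). Leave the glue pot, the pile of ornaments and the brush as they are.

Things in the scene. Friction and masses are not known exactly. Their poses are not given: they have to be found in the camera images.
- wand: Wand code reader, dark plastic, 152 mm long, 120 g, standing nose down in its holder. Origin at the centre of the nose tip, z along the wand away from the nose (up at the start); it reads along -z. From the nose to 76 mm it is a round barrel 24 mm across; from 76 to 152 mm a square grip 28 x 28 mm whose faces look along its own x and y. Grip it on two opposite faces.
- holder: Fixed wand holder: a steel foot 90 mm across with a grey upright tube 46 mm across, flared to 58 mm at its mouth. Origin under its centre on the table; z up. Total height 70 mm. It may stand on either side of the table, the board on the other.
- holder_floor (a point): Centre of the floor inside the holder, 10 mm above the table, on which the wand's nose stands. The bore is 34 mm across and 60 mm deep, flaring to 46 mm over the top 14 mm.
- holder_mouth (a point): Centre of the holder's mouth, 70 mm above the table.
- board: Fixed slotted fibreboard that carries the tray, 310 (x) x 230 (y) x 18 mm, origin under its centre on the table. The tray starts on its top.
- tray: Loose slatted carrying tray of light wood, 350 g without its load, origin at its underside below the middle of the handle, z up, x along the handle towards the label ledge. Its box spans x -108 to 108 mm and y -74 to 74 mm; slats 8 mm thick, walls 28 mm high. A ledge 8 mm thick goes on from x 108 to 170 mm. The tray alone balances about x = 18 mm. The heavier side would sink, so the handle is best gripped above the balance point of tray and ornaments together.
- handle (a point): Middle of the tray's bar handle, 117 mm above the tray's underside. The bar runs along the tray's x, 16 mm wide (y) and 18 mm high, on posts 12 x 22 mm whose inner faces stand at x = -96 and 96 mm. The bar is rigid; its axes are those of the tray.
- label (a point): Middle of the printed bar label, 44 x 52 mm white paper lying face up on the tray's ledge, at x 140, y 30, z 9 mm of the tray.
- dome0: Domed bronze openwork ornament one of three, loose in the tray, 60 mm across and 38 mm high with its blossoms, 90 g give or take 30 per cent; origin at the centre of its underside, z up.
- dome1: Domed bronze openwork ornament two of three, loose in the tray, 60 mm across and 38 mm high with its blossoms, 90 g give or take 30 per cent; origin at the centre of its underside, z up.
- dome2: Domed bronze openwork ornament three of three, loose in the tray, 60 mm across and 38 mm high with its blossoms, 90 g give or take 30 per cent; origin at the centre of its underside, z up.
- glue_pot: Bystander: clear jar with a white cap, 56 mm across, 70 mm high, origin under its centre.
- dome_pile: Bystander: two domed ornaments piled up, 60 mm across, 74 mm high, origin under its centre.
- brush: Bystander: hand brush lying on the table along its own x.
Not all that is in view belongs to the job. Of the things like the holder, leave any that is orange or pink; of the rest the larger one is meant.

How it is judged:
On the way, in this order (a step that is already met when the one before it is completed fails the run):
1. the gripped wand points down at the middle of the label (within 14 mm each way), nose 15 to 120 mm above it, still, for a second, the tray resting on the board (x of label in the frame of wand between -0.014 and 0.014 m and y of label in the frame of wand between -0.014 and 0.014 m and z of label in the frame of wand between -0.12 and -0.015 m and linear speed of wand below 0.03 m/s and angular speed of wand below 0.3 rad/s and contact force between the fingers and wand above 0.5 N and angle between wand's own z axis and vertical below 0.26 rad and z of tray in the frame of board between 0.012 and 0.024 m), for 1 s.
2. the wand stands in its holder, released, the tray still on the board (distance between wand and holder_floor below 0.012 m and angle between wand's own z axis and vertical below 0.2 rad and contact force between each of the arm, the fingers and wand below 0.1 N and z of tray in the frame of board between 0.012 and 0.024 m and linear speed of wand below 0.03 m/s), for 0.2 s.
At the end, for the whole second after the job is handed in: The fingers alone hold the tray, underside 80 mm or more above the board, level within 0.12 rad, still (20 mm/s, 0.1 rad/s); the three ornaments upright inside its walls; the wand stands untouched in its holder, nose within 12 mm of the floor centre (height (world z) of tray above 0.098 m and angle between tray's own z axis and vertical below 0.12 rad and linear speed of tray below 0.02 m/s and angular speed of tray below 0.1 rad/s and contact force between the fingers and tray above 2 N and contact force between tray and glue_pot below 0.1 N and contact force between tray and dome_pile below 0.1 N and contact force between tray and brush below 0.1 N and contact force between tray and board below 0.1 N and contact force between tray and holder below 0.1 N and contact force between each of tray, the arm, the fingers and wand below 0.1 N and x of dome0 in the frame of tray between -0.09 and 0.09 m and y of dome0 in the frame of tray between -0.06 and 0.06 m and z of dome0 in the frame of tray between 0 and 0.02 m and angle between each of dome0, dome1, dome2's own z axis and vertical below 0.25 rad and x of dome1 in the frame of tray between -0.09 and 0.09 m and y of dome1 in the frame of tray between -0.06 and 0.06 m and z of dome1 in the frame of tray between 0 and 0.02 m and x of dome2 in the frame of tray between -0.09 and 0.09 m and y of dome2 in the frame of tray between -0.06 and 0.06 m and z of dome2 in the frame of tray between 0 and 0.02 m and distance between wand and holder_floor below 0.012 m and angle between wand's own z axis and vertical below 0.2 rad); the arm keeps its last pose, push and grip.
It fails at once if the wand touches the tray (contact force between wand and tray above 0.5 N).
It fails at once if the tray is tipped by more than 0.3 rad (angle between tray's own z axis and vertical above 0.3 rad).
It fails at once if the glue pot is shifted by more than 30 mm (distance of glue_pot from where it was at the start of the episode above 0.03 m).
It fails at once if the dome pile is shifted by more than 30 mm (distance of dome_pile from where it was at the start of the episode above 0.03 m).
It fails at once if the brush is shifted by more than 30 mm (distance of brush from where it was at the start of the episode above 0.03 m).
It also fails if it takes over 70 s, if anything falls off the work surface, if the arm or the gripper's body presses on something with over 40 N, if the wrist force passes 120 N, or if a joint passes its speed limit or range.

### The arm

A 7-joint arm with a two-finger parallel gripper is mounted at the origin on the work surface. World frame = base frame: x ahead of the robot, y to its left, z up, the work surface at z = 0. Lengths are in m, angles in rad, forces in N, time in s.
With the tool pointing down it reaches from about 0.425 to 0.875 m from the base axis. Payload 8.4 kg.
Tool frame: the origin (TCP) lies on the centre line of the jaws, within the pads' length; the fingertips stand 14 mm ahead of it and the grasp point (between the pads) lies 5 mm behind it; z points along the fingers, y is the direction in which the jaws open and shut (so a half turn about z gives the same grasp; the last joint's range is limited). The gripper opens to 85 mm and grips with 20 to 120 N. Pads are 22 mm wide; open, the fingers measure 114 mm over their backs; the gripper's body (76 mm by 85 mm) begins 54 mm behind the grasp point. The pads swing forward as they close: fully open they stand 13 mm farther back than shut.
Start: joints at [1.197, 0.333, 0.04, 1.465, -0.013, 1.343, -0.059], TCP at [0.176, -0.626, 0.245] pointing down, gripper open.
Joint ranges: [-2.58, 2.58], [-0.38, 2.09], [-1.3, 1.39], [0.25, 2.4], [-1.5, 4.64], [0.08, 2.09], [-2.65, 2.65]. Speed limits (rad/s): [2.22, 2.22, 2.79, 2.79, 3.14, 3.14, 3.14].

### API

Orientations are given as a unit quaternion [w, x, y, z].
In Python, from bench import status, eyes, ticket gives the robot as it stands.
- The arm moves only by the tool move_arm, never from a script. Its argument "moves" is a list of rows, each an object with "offset": the shift along the tool's x, y, z in m, a list of three; "dr": the turn, a rotation vector about the tool's x, y, z in rad, a list of three; "gripper": the opening, from 0 (shut) to 1 (fully open). In form: [{"offset": [tx, ty, tz], "dr": [rx, ry, rz], "gripper": gripper}, ...]. A call has 1 to 8 rows; each row is the pose to reach, as a shift and turn from the pose commanded when the call began, along the tool's axes at that moment; what a row does not reach only later rows make up. A row lasts 1/10 s, in which the tool goes at most 50 mm and 8.59 degrees, less where a joint would pass 70% of its speed; a pose out of reach is approached as far as the arm can. A call with a gripper value outside its range is refused whole. The fingers move at their own pace and stop on an object; "force" is the grip in N (left out, the last holds). Time passes only in rows, so rows that repeat a pose let the fingers close. It gives the time, the measured TCP pose, the force and the opening at its end, in the units of the state.
- status.read_state(): the state, without advancing time (a new reading comes with each control period).
- eyes.snapshot(name): name is "scene" or "top"; returns a dict with "color" (420x560x3 uint8, red, green, blue), "depth" (420x560 float32, m along the optical axis (not along the pixel's ray), 0 where there is no reading), "fov_y" (degrees; the focal length in pixels is half the picture's height over the tangent of half this angle, whatever the lens; pixels are square), "cx", "cy" (the principal point, pixels), "view" (4x4, takes a point from world to camera coordinates). Camera axes: x right, y up, looking along -z (the intrinsics and any distortion apply to the point x, -y, -z); pixel columns grow to the right and rows downward; lengths in m; the calibration is good to about 2 mm. A picture is of the moment at which its call begins.
- ticket.finish_job(): hands the job in, once; it reports no verdict.
The state is a dict: "time": time; "joints": joint angles; "dq": joint speeds; "joint_efforts": joint torques, N m; "ee_pos": TCP position; "eef_rot": TCP orientation; "ft_force": force on the tool from outside, world axes, zero at the start; "moment": the same for the moment, N m; "finger_gap": opening from 0.0 (shut) to 1.0 (fully open).
Only numpy, scipy, OpenCV 4.12 (cv2) and the standard library are available. Lean on these libraries where they do the work, as an engineer would, in place of code of your own. Each camera call takes 0.05 s, during which the arm holds its last target. There are 200 camera calls.

## Working session

There is one attempt and no reset: what is moved stays moved. The work goes in short steps, Python scripts to look and compute and a tool call to move; the robot and the scene stay as the last step left them, time stands still between calls to the robot, and variables do not carry over. Pictures are saved under pics/ and viewed, about 8 in all and at most 12, crops included, and the job is handed in when it is done.

Besides the shell and the picture viewer there is one more tool, called after ">>>" by a JSON object that holds its "name" and its "arguments". move_arm: Moves the arm, as the interface text tells. Its arguments: {"type":"object","properties":{"moves":{"type":"array","items":{"type":"object","properties":{"offset":{"type":"array","items":{"type":"number"}},"dr":{"type":"array","items":{"type":"number"}},"gripper":{"type":"number"}}}},"force":{"type":"number"}},"required":["moves"]}

```bash
mkdir -p pics; cat > h.py <<'E'
import numpy as np,cv2
from bench import status,eyes,ticket
def snap(n,f=None):
    s=eyes.snapshot(n)
    if f: cv2.imwrite('pics/'+f,s['color'][:,:,::-1])
    return s
def cam(s):
    H=s['color'].shape[0]; return H/2/np.tan(np.radians(s['fov_y'])/2)
def world(s):
    f=cam(s);d=s['depth'];v,u=np.mgrid[:d.shape[0],:d.shape[1]]
    P=np.stack([(u-s['cx'])*d/f,-(v-s['cy'])*d/f,-d,np.ones_like(d)],-1)
    return (P@np.linalg.inv(s['view']).T)[...,:3]
def pix(s,p):
    c=s['view']@np.append(p,1);f=cam(s);return s['cx']+f*c[0]/-c[2],s['cy']-f*c[1]/-c[2]
E
python3 - <<'E'
from h import *
for n in('scene','top'):
    s=snap(n,n+'0.png');print({k:v for k,v in s.items() if k not in('color','depth')}, (s['depth']>0).mean())
print(status.read_state())
a=cv2.imread('pics/scene0.png');b=cv2.imread('pics/top0.png')
E
```

```text
{'fov_y': 45.09851051335731, 'cx': 276.43251658071966, 'cy': 214.30515422477825, 'view': array([[-0.81451858,  0.57980635,  0.01959788,  0.51306988],
       [-0.3333671 , -0.49543053,  0.80213151,  0.08485094],
       [ 0.47479034,  0.64681773,  0.59682574, -1.81878799],
       [ 0.        ,  0.        ,  0.        ,  1.        ]])} 0.9905867346938776
{'fov_y': 43.56040023211484, 'cx': 282.1415191808868, 'cy': 221.84584763916715, 'view': array([[ 0.02308902, -0.99970196, -0.00793051, -0.02957008],
       [ 0.98346253,  0.02128718,  0.17985637, -0.57192248],
       [-0.17963394, -0.01195207,  0.98366091, -1.72333104],
       [ 0.        ,  0.        ,  0.        ,  1.        ]])} 0.995969387755102
{'time': 0.1, 'joints': array([ 1.19679835,  0.33381093,  0.03986383,  1.4661527 , -0.01338893,
        1.34327216, -0.05850248]), 'dq': array([-0.00158526, -0.00213156,  0.0009722 , -0.0016823 , -0.0019164 ,
        0.00209698, -0.00015153]), 'joint_efforts': array([ 4.29865031e-03, -6.60020542e+01,  1.37040574e+00, -4.06474185e+01,
        1.69452187e-02,  9.08584683e-03, -5.74942163e-06]), 'ee_pos': array([ 0.17625974, -0.62526259,  0.24454374]), 'eef_rot': array([-6.73691010e-04,  9.90575791e-01,  1.36963964e-01, -1.43097713e-04]), 'ft_force': array([-0.0534139 , -0.70070126,  0.11020981]), 'moment': array([-0.02183702,  0.0436922 ,  0.02016274]), 'finger_gap': 0.999233805508602}
```

View pics/scene0.png

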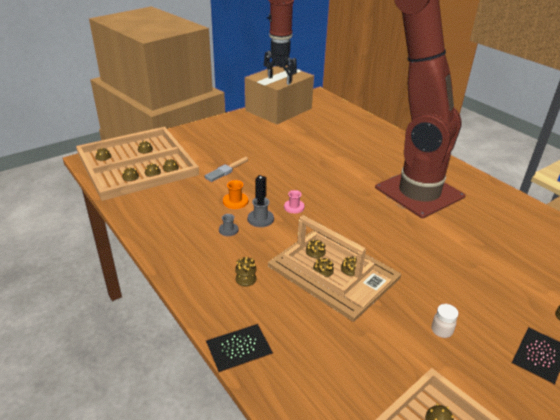

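View pics/top0.png

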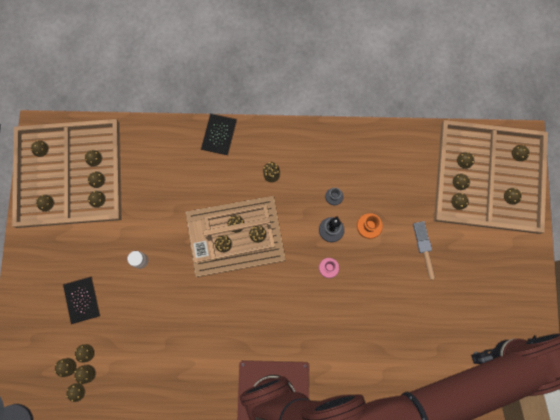

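The scene shows several holders: large dark grey with the wand (scene 261,208 / top 331,229), small grey (228,224 / 334,195), orange (235,193 / 370,225) and pink (293,202 / 329,268). The large grey one is meant, because it is neither orange nor pink and is the larger of the remaining two. The tray is at top (235,236), with its label at (201,249).

```bash
python3 - <<'E'
from h import *
ims=[]
for n,(x0,y0,x1,y1) in(('scene',(210,150,400,320)),('top',(180,170,390,290))):
    s=snap(n);W=world(s)
    c=s['color'][y0:y1,x0:x1,::-1];ims.append(cv2.resize(c,(560,int(560*c.shape[0]/c.shape[1])),interpolation=cv2.INTER_CUBIC))
    R=W[y0:y1,x0:x1].reshape(-1,3)
    w=R[(R[:,2]>.09)&(R[:,1]<-.1)]
    print(n,'wand',w.min(0),w.max(0),len(w)); t=w[w[:,2]>w[:,2].max()-.006];print(' top',t.mean(0),t.min(0),t.max(0),len(t))
    b=R[(R[:,2]>.085)&(R[:,1]>-.1)];
    t=b[b[:,2]>.128];print('bar',t.min(0),t.max(0),len(t));m=t.mean(0);u,sv,v=np.linalg.svd(t[:,:2]-m[:2]);pr=(t[:,:2]-m[:2])@v[0];print(' mean',m,'dir',v[0],pr.min(),pr.max(),'yaw',np.degrees(np.arctan2(v[0,1],v[0,0])))
    # label: white pixels
    C=s['color'][y0:y1,x0:x1].reshape(-1,3).astype(int)
    l=R[(C.min(1)>150)&(np.ptp(C,1)<40)&(R[:,2]<.06)]
    print('label',len(l), l.mean(0) if len(l) else '', l.min(0),l.max(0))
    f=R[(R[:,2]>.005)&(R[:,2]<.02)&(abs(R[:,1]+.245)<.12)&(abs(R[:,0]-.6)<.2)];
cv2.imwrite('pics/c1.png',ims[0]);cv2.imwrite('pics/c2.png',ims[1])
s=snap('top');W=world(s)
for p in((331,229),(334,195),(370,225),(329,268),(235,221),(223,244),(258,234),(271,172),(137,258),(425,240),(201,249),(330,238)):print(p,W[p[1],p[0]].round(3))
E
```

```text
scene wand [ 0.54569675 -0.19716727  0.09088981] [ 0.58430038 -0.16046455  0.16255316] 243
 top [ 0.56600106 -0.18096762  0.15916451] [ 0.55127484 -0.19581219  0.15662839] [ 0.58410277 -0.16473942  0.16255316] 40
bar [0.5081755  0.02811613 0.12812876] [1.30973442 0.9209809  1.00738278] 678
 mean [0.71531787 0.31270895 0.33143691] dir [-0.69391531 -0.72005663] -0.8504649928236345 0.31300213055147713 yaw -133.94084406453922
label 141 [ 0.49508027 -0.0347059   0.02032432] [ 0.45389125 -0.52864551  0.00757696] [0.53436978 0.2873613  0.02852676]
top wand [ 0.54271409 -0.20448635  0.09293189] [ 0.57548505 -0.16935074  0.17273543] 121
 top [ 0.55639669 -0.18721107  0.16948639] [ 0.54458535 -0.19736262  0.16674955] [ 0.57065961 -0.18112877  0.17273543] 7
bar [ 0.25357832 -0.03798402  0.12800735] [0.57262721 0.23450733 1.79780278] 475
 mean [0.48622345 0.09772153 0.44180286] dir [0.82613835 0.56346732] -0.2686627089108588 0.10930208487275479 yaw 34.295927012384055
label 84 [0.4759496  0.2586434  0.02586403] [0.44949214 0.23272714 0.01216338] [0.50601363 0.28243619 0.03384817]
(331, 229) [ 0.55  -0.181  0.063]
(334, 195) [ 0.679 -0.195  0.01 ]
(370, 225) [ 0.574 -0.318  0.019]
(329, 268) [ 0.423 -0.179  0.019]
(235, 221) [0.57  0.142 0.062]
(223, 244) [0.49  0.178 0.07 ]
(258, 234) [0.527 0.063 0.063]
(271, 172) [0.74  0.025 0.072]
(137, 258) [0.437 0.459 0.073]
(425, 240) [ 0.525 -0.503  0.026]
(201, 249) [0.477 0.257 0.025]
(330, 238) [ 0.527 -0.182  0.013]
```

View pics/c1.png

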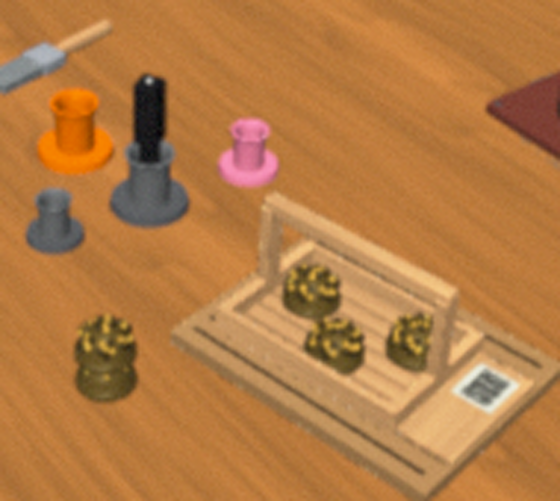

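View pics/c2.png

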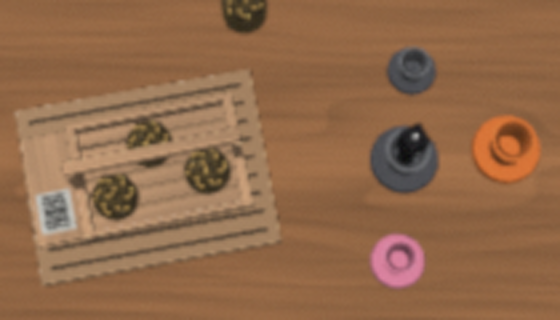

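```bash
cat > fit.py <<'E'
from h import *
from scipy.optimize import least_squares
def go():
    for n in('scene','top'):
        S=[snap(n) for _ in range(4)]
        W=np.concatenate([world(s).reshape(-1,3) for s in S]);C=np.concatenate([s['color'].reshape(-1,3) for s in S]).astype(int)
        near=lambda x,y,r:np.hypot(W[:,0]-x,W[:,1]-y)<r
        # wand box fit
        m=near(.56,-.182,.05)&(W[:,2]>.093)&(C.max(1)<75)
        P=W[m];
        def res(q,P=P):
            x,y,yaw,lx,ly=q;d=P[:,:2]-[x,y]-np.outer(P[:,2]-.12,[lx,ly]);c,s_=np.cos(yaw),np.sin(yaw)
            a=np.stack([d[:,0]*c+d[:,1]*s_,-d[:,0]*s_+d[:,1]*c,P[:,2]-.086-.076],1);a[:,:2]=abs(a[:,:2])-.014
            return np.linalg.norm(np.maximum(a,0),axis=1)+np.minimum(a.max(1),0)
        best=sorted([least_squares(res,[.56,-.182,y,0,0],loss='soft_l1',f_scale=.002) for y in np.arange(0,1.57,.25)],key=lambda r:r.cost)
        for b in best[:7]:print(n,'wand',len(P),b.x.round(4),'yawdeg',np.degrees(b.x[2])%90,b.cost*1e4)
        print('  top z med',np.percentile(P[:,2],[90,97,99]))
        # foot
        m=near(.555,-.185,.055)&(W[:,2]>.004)&(W[:,2]<.03)&(np.ptp(C,1)<30); P=W[m]
        hull=cv2.convexHull(P[:,:2].astype(np.float32)); print('  foot',cv2.minEnclosingCircle(hull),np.median(P[:,2]))
        # bar
        m=(W[:,2]>.127)&(W[:,2]<.145)&near(.525,.117,.14)&(np.ptp(C,1)>35);P=W[m];
        (cx,cy),wh,a=cv2.minAreaRect(P[:,:2].astype(np.float32));mm=P.mean(0);v=np.linalg.svd(P[:,:2]-mm[:2],full_matrices=False)[2][0]
        print('  bar rect',cx,cy,wh,'mean',mm,'topz',np.percentile(P[:,2],[50,90]),'yaw',np.degrees(np.arctan2(v[1],v[0]))%180)
        m=near(.476,.258,.045)&(C.min(1)>140)&(np.ptp(C,1)<45)&(W[:,2]<.05);P=W[m]
        print('  label',len(P),cv2.minAreaRect(P[:,:2].astype(np.float32)),np.median(P[:,2]))
if __name__=='__main__':go()
E
python3 fit.py
```

```text
scene wand 786 [ 5.6410e-01 -1.8390e-01  2.0164e+00  1.0000e-03 -4.0000e-04] yawdeg 25.531163044152237 14.601838450984154
scene wand 786 [ 5.641e-01 -1.839e-01  4.456e-01  1.000e-03 -4.000e-04] yawdeg 25.531167109956996 14.601838451088692
scene wand 786 [ 0.5641 -0.1839  0.4473  0.0009 -0.0014] yawdeg 25.630531830789465 14.60191806716262
scene wand 786 [ 0.5641 -0.1839  0.4473  0.0009 -0.0014] yawdeg 25.630531825969523 14.601918067162659
scene wand 786 [ 0.5641 -0.1839  0.4473  0.0009 -0.0014] yawdeg 25.630531820935165 14.601918067162732
scene wand 786 [ 0.5641 -0.1839  0.4473  0.0009 -0.0014] yawdeg 25.63091756526002 14.601918067666647
scene wand 786 [ 5.6410e-01 -1.8390e-01  2.0181e+00  9.0000e-04 -1.4000e-03] yawdeg 25.63037415659663 14.601918070631427
  top z med [0.15735036 0.16028633 0.1608045 ]
  foot ((0.5662295818328857, -0.17939244210720062), 0.04509827122092247) 0.008115443969640701
  bar rect 0.5446523427963257 0.1333724856376648 (0.026403794065117836, 0.21793492138385773) mean [0.54460597 0.14004068 0.13744954] topz [0.13897439 0.14249853] yaw 102.98424127610672
  label 
[... 590 characters left out ...]
27.883258531151537 6.858014960879388
top wand 398 [ 0.5606 -0.1874  0.4867  0.0331  0.0082] yawdeg 27.883290815254625 6.858014960923881
top wand 398 [ 0.5606 -0.1874  0.4913  0.0331  0.0059] yawdeg 28.149485762698443 6.858303253367256
  top z med [0.16454532 0.1674871  0.16954149]
  foot ((0.5583425164222717, -0.18596607446670532), 0.043715719133615494) 0.01008151251182754
  bar rect 0.5378063917160034 0.1276005357503891 (0.023587699979543686, 0.2156662940979004) mean [0.53779524 0.12694362 0.1400111 ] topz [0.14091165 0.14419039] yaw 102.78023664755636
  label 426 ((0.47746363282203674, 0.2590843737125397), (0.054050419479608536, 0.046355072408914566), 12.018500328063965) 0.0258025142713052
```

```bash
cat > d.py <<'E'
import sys,numpy as np
from scipy.spatial.transform import Rotation as R
from bench import status
x,y,z,yw=map(float,sys.argv[1:5])  # yw: world heading of tool y, deg
s=status.read_state();q=s['eef_rot'];A=R.from_quat(q[[1,2,3,0]])
a=np.radians(yw+90);X=np.array([np.cos(a),np.sin(a),0]);Z=np.array([0,0,-1.]);T=R.from_matrix(np.stack([X,np.cross(Z,X),Z],1))
print('offset',A.inv().apply(np.array([x,y,z])-s['ee_pos']).round(4),'dr',(A.inv()*T).as_rotvec().round(4),'t',s['time'],s['joints'].round(2),'F',s['ft_force'].round(1),'M',s['moment'].round(2),s['finger_gap'])
E
python3 d.py .562 -.1855 .25 27
```

```text
offset [ 0.4905 -0.3189 -0.0046] dr [ 0.0000e+00 -1.0000e-04 -1.7673e+00] t 0.65 [ 1.2   0.33  0.04  1.47 -0.01  1.34 -0.06] F [-0.4 -0.1 -1. ] M [ 0.01  0.02 -0.04] 1.0006499951072851
```

>>> {"name": "move_arm", "arguments": {"moves": [{"offset":[0.041,-0.027,0],"dr":[0,0,-0.147],"gripper":1},{"offset":[0.082,-0.053,0],"dr":[0,0,-0.294],"gripper":1},{"offset":[0.123,-0.08,0],"dr":[0,0,-0.441],"gripper":1},{"offset":[0.164,-0.106,0],"dr":[0,0,-0.588],"gripper":1},{"offset":[0.205,-0.133,0],"dr":[0,0,-0.735],"gripper":1},{"offset":[0.246,-0.16,0],"dr":[0,0,-0.882],"gripper":1},{"offset":[0.287,-0.186,0],"dr":[0,0,-1.029],"gripper":1},{"offset":[0.328,-0.213,0],"dr":[0,0,-1.176],"gripper":1}], "force": 40}}

```text
time: 1.45
ee_pos: [0.4353, -0.3301, 0.2457]
eef_rot: [0.0, 0.746, 0.666, -0.0]
ft_force: [0.4, -0.9, -1.1]
finger_gap: 0.999
```

```bash
python3 d.py .562 -.1855 .22 27
```

```text
offset [0.1581 0.1094 0.0257] dr [ 4.000e-04  8.000e-04 -5.855e-01] t 1.45 [ 0.87  0.14 -0.33  1.7   0.05  1.3   0.41] F [ 0.4 -0.9 -1.1] M [-0.01 -0.02  0.04] 0.998869539428229
```

>>> {"name": "move_arm", "arguments": {"moves": [{"offset":[0.04,0.028,0.005],"dr":[0,0,-0.14],"gripper":1},{"offset":[0.08,0.055,0.01],"dr":[0,0,-0.29],"gripper":1},{"offset":[0.12,0.083,0.02],"dr":[0,0,-0.43],"gripper":1},{"offset":[0.158,0.109,0.026],"dr":[0,0,-0.57],"gripper":1},{"offset":[0.158,0.109,0.026],"dr":[0,0,-0.585],"gripper":1},{"offset":[0.158,0.109,0.026],"dr":[0,0,-0.585],"gripper":1}]}}

```text
time: 2.05
ee_pos: [0.5619, -0.1866, 0.219]
eef_rot: [-0.0, 0.524, 0.852, 0.0]
ft_force: [0.2, -1.9, -0.0]
finger_gap: 1.002
```

```bash
python3 - <<'E'
from h import *
ims=[]
for n in('scene','top'):
    s=snap(n);u,v=map(int,pix(s,[.562,-.1855,.15]));print(n,u,v,pix(s,status.read_state()['ee_pos']))
    c=s['color'][v-45:v+45,u-45:u+45,::-1];ims.append(cv2.resize(c,(400,400),interpolation=cv2.INTER_CUBIC))
cv2.imwrite('pics/c3.png',np.hstack(ims))
E
python3 d.py .562 -.1855 .123 27
```

```text
scene 260 179 (np.float64(260.4114803346644), np.float64(159.62419498879706))
top 334 220 (np.float64(337.9920072839384), np.float64(216.9041036171057))
offset [0.0027 0.0027 0.0964] dr [-0.0006  0.0004 -0.009 ] t 2.15 [ 0.67  0.27 -0.5   1.63  0.14  1.28  0.61] F [-1.1 -0.2  0.1] M [-0.07  0.04 -0.01] 0.9972193073049231
```

View pics/c3.png

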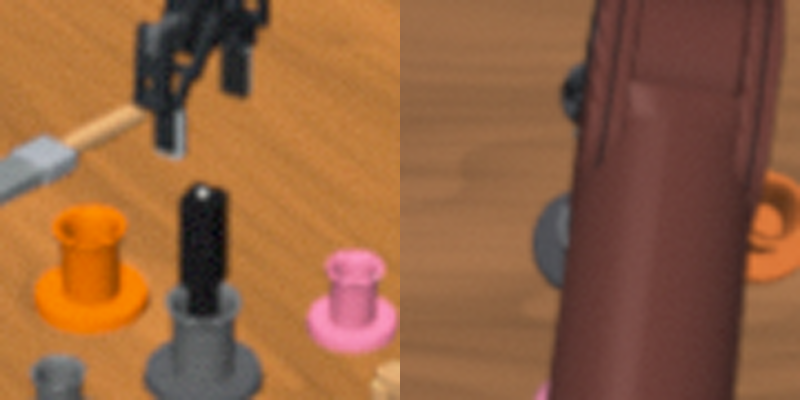

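The crop shows the open fingers straddling the wand, with tips at (175,150) and (235,95) and the wand top at (204,190) centred between them. I'm descending.

>>> {"name": "move_arm", "arguments": {"moves": [{"offset":[0.003,0.003,0.02],"dr":[0,0,-0.009],"gripper":1},{"offset":[0.003,0.003,0.04],"dr":[0,0,-0.009],"gripper":1},{"offset":[0.003,0.003,0.06],"dr":[0,0,-0.009],"gripper":1},{"offset":[0.003,0.003,0.08],"dr":[0,0,-0.009],"gripper":1},{"offset":[0.003,0.003,0.096],"dr":[0,0,-0.009],"gripper":1},{"offset":[0.003,0.003,0.096],"dr":[0,0,-0.009],"gripper":1}]}}

```text
time: 2.75
ee_pos: [0.561, -0.1848, 0.1213]
eef_rot: [-0.002, 0.522, 0.853, -0.001]
ft_force: [0.3, 0.9, 0.8]
finger_gap: 0.997
```

```bash
python3 d.py .562 -.1855 .123 27
```

```text
offset [-0.0011  0.0006 -0.0017] dr [-0.0027 -0.0021  0.0003] t 2.75 [ 0.65  0.36 -0.49  1.74  0.19  1.1   0.57] F [0.3 0.9 0.8] M [-0.04 -0.    0.03] 0.9974495926506105
```

>>> {"name": "move_arm", "arguments": {"moves": [{"offset":[0,0,0],"dr":[0,0,0],"gripper":0.6},{"offset":[0,0,0],"dr":[0,0,0],"gripper":0.4},{"offset":[0,0,0],"dr":[0,0,0],"gripper":0.3},{"offset":[0,0,0],"dr":[0,0,0],"gripper":0.2},{"offset":[0,0,0],"dr":[0,0,0],"gripper":0},{"offset":[0,0,0],"dr":[0,0,0],"gripper":0},{"offset":[0,0,0],"dr":[0,0,0],"gripper":0},{"offset":[0,0,0],"dr":[0,0,0],"gripper":0}], "force": 40}}

```text
time: 3.55
ee_pos: [0.5632, -0.1839, 0.1241]
eef_rot: [0.001, 0.521, 0.853, 0.0]
ft_force: [0.1, -0.1, 5.1]
finger_gap: 0.322
```

```bash
python3 - <<'E'
from h import *
s=snap('scene');u,v=260,190
c=s['color'][v-55:v+45,u-50:u+50,::-1];cv2.imwrite('pics/c4.png',cv2.resize(c,(500,500),interpolation=cv2.INTER_CUBIC))
E
python3 d.py .562 -.1855 .123 27
```

```text
offset [-0.0009 -0.0018  0.0011] dr [0.0007 0.0009 0.0027] t 3.6 [ 0.65  0.35 -0.49  1.73  0.19  1.1   0.57] F [-1.1 -0.   6.4] M [-0.03  0.31 -0.01] 0.32927643317856936
```

View pics/c4.png

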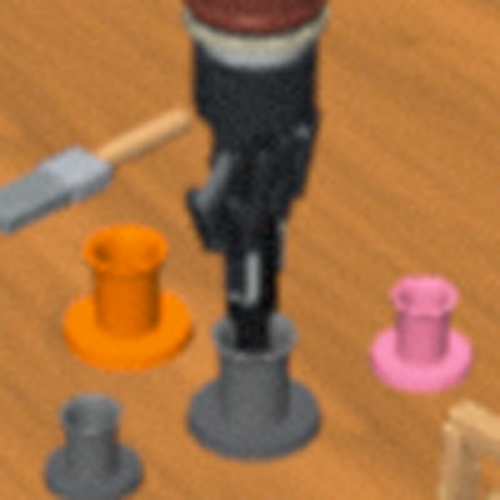

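The crop shows the fingers closed on the grip at (250,265), with the wand upright in the large grey holder. The gap of 0.32 (about 28 mm) fits the grip. Next I lift straight up.

>>> {"name": "move_arm", "arguments": {"moves": [{"offset":[0,0,-0.02],"dr":[0,0,0],"gripper":0},{"offset":[0,0,-0.045],"dr":[0,0,0],"gripper":0},{"offset":[0,0,-0.07],"dr":[0,0,0],"gripper":0},{"offset":[0,0,-0.1],"dr":[0,0,0],"gripper":0},{"offset":[0,0,-0.13],"dr":[0,0,0],"gripper":0},{"offset":[0,0,-0.16],"dr":[0,0,0],"gripper":0},{"offset":[0,0,-0.18],"dr":[0,0,0],"gripper":0},{"offset":[0,0,-0.18],"dr":[0,0,0],"gripper":0}]}}

```text
time: 4.4
ee_pos: [0.5639, -0.1838, 0.3062]
eef_rot: [0.002, 0.521, 0.853, 0.001]
ft_force: [0.6, 0.0, -0.8]
finger_gap: 0.322
```

```bash
python3 d.py .480 .26 .30 27
```

```text
offset [0.4331 0.128  0.0052] dr [0.0032 0.0032 0.0029] t 4.4 [ 0.67  0.23 -0.51  1.5   0.11  1.44  0.63] F [ 0.6  0.  -0.8] M [-0.03  0.01  0.02] 0.32226029972088865
```

>>> {"name": "move_arm", "arguments": {"moves": [{"offset":[0.025,0.007,0],"dr":[0,0,0],"gripper":0},{"offset":[0.06,0.018,0],"dr":[0,0,0],"gripper":0},{"offset":[0.1,0.03,0],"dr":[0,0,0],"gripper":0},{"offset":[0.14,0.041,0],"dr":[0,0,0],"gripper":0},{"offset":[0.18,0.053,0],"dr":[0,0,0],"gripper":0},{"offset":[0.22,0.065,0],"dr":[0,0,0],"gripper":0},{"offset":[0.26,0.077,0],"dr":[0,0,0],"gripper":0},{"offset":[0.3,0.089,0],"dr":[0,0,0],"gripper":0}]}}

```text
time: 5.2
ee_pos: [0.5039, 0.1251, 0.302]
eef_rot: [-0.0, 0.521, 0.853, -0.001]
ft_force: [0.8, 0.1, -1.2]
finger_gap: 0.322
```

```bash
python3 d.py .480 .26 .30 27
```

```text
offset [0.1309 0.0402 0.002 ] dr [-0.0014 -0.0003  0.0026] t 5.2 [ 0.37  0.09 -0.74  1.66  0.06  1.41  0.1 ] F [ 0.8  0.1 -1.2] M [-0.01 -0.07  0.03] 0.32161227556432936
```

>>> {"name": "move_arm", "arguments": {"moves": [{"offset":[0.04,0.012,0],"dr":[0,0,0],"gripper":0},{"offset":[0.08,0.025,0],"dr":[0,0,0],"gripper":0},{"offset":[0.11,0.034,0],"dr":[0,0,0],"gripper":0},{"offset":[0.131,0.04,0.02],"dr":[0,0,0],"gripper":0},{"offset":[0.131,0.04,0.05],"dr":[0,0,0],"gripper":0},{"offset":[0.131,0.04,0.075],"dr":[0,0,0],"gripper":0},{"offset":[0.131,0.04,0.09],"dr":[0,0,0],"gripper":0},{"offset":[0.131,0.04,0.09],"dr":[0,0,0],"gripper":0}]}}

```text
time: 6.0
ee_pos: [0.4796, 0.2576, 0.2107]
eef_rot: [-0.001, 0.521, 0.853, -0.002]
ft_force: [0.6, -1.0, -0.8]
finger_gap: 0.32
```

```bash
python3 - <<'E'
from h import *
p=status.read_state()['ee_pos']
ims=[]
for n in('scene','top'):
    s=snap(n);u,v=map(int,pix(s,[.48,.26,.06]));print(n,u,v,'nose',pix(s,p-[0,0,.113]),'below',pix(s,[p[0],p[1],.027]))
    c=s['color'][v-45:v+45,u-45:u+45,::-1];ims.append(cv2.resize(c,(400,400),interpolation=cv2.INTER_CUBIC))
cv2.imwrite('pics/c5.png',np.hstack(ims))
E
python3 d.py .480 .26 .19 27
```

```text
scene 376 271 nose (np.float64(377.76885801447156), np.float64(260.3217718398348)) below (np.float64(374.235545010757), np.float64(279.30638346557384))
top 198 246 nose (np.float64(197.38167030478854), np.float64(245.48919333229367)) below (np.float64(200.84668903630305), np.float64(248.31007720292683))
offset [ 0.0017 -0.0002  0.0237] dr [-0.0001 -0.0003  0.0025] t 6.1 [ 0.16  0.23 -0.83  1.73  0.18  1.26 -0.24] F [ 0.8  0.7 -0.9] M [ 0.01  0.04 -0.02] 0.3223936305026308
```

View pics/c5.png

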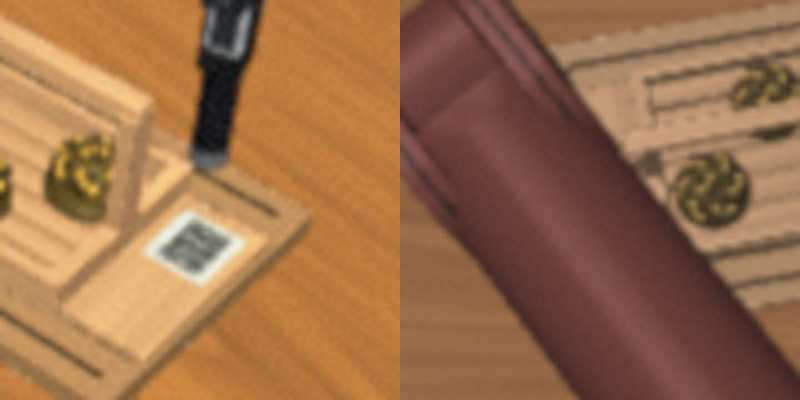

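The nose is at (208,158) and the label centre at (195,247) in the scene crop. The point below the nose misses the label by about 4 mm. I'm correcting that, lowering a little, and holding.

>>> {"name": "move_arm", "arguments": {"moves": [{"offset":[0.001,0,0.007],"dr":[0,0,0],"gripper":0},{"offset":[0.002,0,0.014],"dr":[0,0,0],"gripper":0},{"offset":[0.003,0,0.021],"dr":[0,0,0],"gripper":0},{"offset":[0.003,0,0.021],"dr":[0,0,0],"gripper":0},{"offset":[0.003,0,0.021],"dr":[0,0,0],"gripper":0},{"offset":[0.003,0,0.021],"dr":[0,0,0],"gripper":0},{"offset":[0.003,0,0.021],"dr":[0,0,0],"gripper":0},{"offset":[0.003,0,0.021],"dr":[0,0,0],"gripper":0}]}}

```text
time: 6.9
ee_pos: [0.4795, 0.2613, 0.1926]
eef_rot: [0.0, 0.521, 0.853, 0.0]
ft_force: [0.4, 0.8, -1.8]
finger_gap: 0.323
```

```bash
python3 - <<'E'
from h import *
p=status.read_state()['ee_pos'];s=snap('scene');u,v=376,271
print(p,'nose',pix(s,p-[0,0,.113]),'below',pix(s,[p[0],p[1],.027]))
# white label centroid vs dark+white : use world cloud
W=world(s);C=s['color'].astype(int)
m=(np.hypot(W[...,0]-.48,W[...,1]-.26)<.045)&(C.min(2)>140)&(np.ptp(C,2)<45)&(W[...,2]<.05)
vu=np.argwhere(m)[:,::-1].astype(np.float32);print('label px',cv2.minAreaRect(vu)[0])
# dark wand below z .15
m=(np.hypot(W[...,0]-.48,W[...,1]-.26)<.05)&(C.max(2)<80)&(W[...,2]>.06)&(W[...,2]<.15)
P=W[m];print('wand cloud',len(P),P.mean(0),P.min(0),P.max(0));vu=np.argwhere(m)[:,::-1];print(vu.min(0),vu.max(0),[ (r,vu[vu[:,1]==r,0].mean()) for r in range(vu[:,1].min(),vu[:,1].max()+1,3) if (vu[:,1]==r).any()])
E
```

```text
[0.47954745 0.26132648 0.19255551] nose (np.float64(377.81488492814236), np.float64(266.06179831281554)) below (np.float64(375.18257161010285), np.float64(280.07173240444286))
label px (374.0000305175781, 281.0000305175781)
wand cloud 128 [0.48977079 0.26784908 0.11948317] [0.48018959 0.25456519 0.08924757] [0.49745245 0.27608308 0.14901975]
[375 248] [383 266] [(248, np.float64(377.0)), (251, np.float64(380.0)), (254, np.float64(379.5)), (257, np.float64(379.0)), (260, np.float64(378.5)), (263, np.float64(378.0)), (266, np.float64(378.5))]
```

Below the nose projects to (375.2,280.1) and the label centre is at (374,281). That is good, so I hold.

>>> {"name": "move_arm", "arguments": {"moves": [{"offset":[0,0,0],"dr":[0,0,0],"gripper":0},{"offset":[0,0,0],"dr":[0,0,0],"gripper":0},{"offset":[0,0,0],"dr":[0,0,0],"gripper":0},{"offset":[0,0,0],"dr":[0,0,0],"gripper":0},{"offset":[0,0,0],"dr":[0,0,0],"gripper":0},{"offset":[0,0,0],"dr":[0,0,0],"gripper":0},{"offset":[0,0,0],"dr":[0,0,0],"gripper":0},{"offset":[0,0,0],"dr":[0,0,0],"gripper":0}]}}

```text
time: 7.75
ee_pos: [0.4794, 0.2613, 0.1923]
eef_rot: [-0.0, 0.521, 0.853, 0.0]
ft_force: [-0.6, -0.2, -1.5]
finger_gap: 0.323
```

>>> {"name": "move_arm", "arguments": {"moves": [{"offset":[0,0,0],"dr":[0,0,0],"gripper":0},{"offset":[0,0,0],"dr":[0,0,0],"gripper":0},{"offset":[0,0,0],"dr":[0,0,0],"gripper":0},{"offset":[0,0,0],"dr":[0,0,0],"gripper":0},{"offset":[0,0,0],"dr":[0,0,0],"gripper":0},{"offset":[0,0,0],"dr":[0,0,0],"gripper":0},{"offset":[0,0,0],"dr":[0,0,0],"gripper":0},{"offset":[0,0,0],"dr":[0,0,0],"gripper":0}]}}

```text
time: 8.55
ee_pos: [0.4794, 0.2613, 0.1923]
eef_rot: [-0.0, 0.521, 0.853, 0.0]
ft_force: [0.2, 0.3, -1.0]
finger_gap: 0.323
```

>>> {"name": "move_arm", "arguments": {"moves": [{"offset":[0,0,0],"dr":[0,0,0],"gripper":0},{"offset":[0,0,0],"dr":[0,0,0],"gripper":0},{"offset":[0,0,0],"dr":[0,0,0],"gripper":0},{"offset":[0,0,0],"dr":[0,0,0],"gripper":0},{"offset":[0,0,0],"dr":[0,0,0],"gripper":0},{"offset":[0,0,0],"dr":[0,0,0],"gripper":0},{"offset":[0,0,0],"dr":[0,0,0],"gripper":0},{"offset":[0,0,0],"dr":[0,0,0],"gripper":0}]}}

```text
time: 9.35
ee_pos: [0.4794, 0.2613, 0.1924]
eef_rot: [0.0, 0.521, 0.853, 0.0]
ft_force: [-0.3, 0.2, -0.7]
finger_gap: 0.325
```

>>> {"name": "move_arm", "arguments": {"moves": [{"offset":[0,0,-0.02],"dr":[0,0,0],"gripper":0},{"offset":[0,0,-0.05],"dr":[0,0,0],"gripper":0},{"offset":[0,0,-0.08],"dr":[0,0,0],"gripper":0},{"offset":[0,0,-0.11],"dr":[0,0,0],"gripper":0},{"offset":[-0.02,-0.006,-0.11],"dr":[0,0,0],"gripper":0},{"offset":[-0.05,-0.015,-0.11],"dr":[0,0,0],"gripper":0},{"offset":[-0.09,-0.027,-0.11],"dr":[0,0,0],"gripper":0},{"offset":[-0.13,-0.038,-0.11],"dr":[0,0,0],"gripper":0}]}}

```text
time: 10.15
ee_pos: [0.5049, 0.1272, 0.3025]
eef_rot: [0.0, 0.521, 0.854, 0.0]
ft_force: [0.0, 0.3, -1.1]
finger_gap: 0.322
```

```bash
python3 d.py .5635 -.1845 .306 27
```

```text
offset [-0.304  -0.0905 -0.0034] dr [0.0004 0.0003 0.0039] t 10.15 [ 0.37  0.1  -0.75  1.66  0.07  1.41  0.09] F [ 0.   0.3 -1.1] M [-0.05 -0.05  0.01] 0.3224390366129881
```

>>> {"name": "move_arm", "arguments": {"moves": [{"offset":[-0.045,-0.013,0],"dr":[0,0,0.001],"gripper":0},{"offset":[-0.09,-0.027,0],"dr":[0,0,0.002],"gripper":0},{"offset":[-0.135,-0.04,0],"dr":[0,0,0.003],"gripper":0},{"offset":[-0.18,-0.053,0],"dr":[0,0,0.003],"gripper":0},{"offset":[-0.225,-0.067,0],"dr":[0,0,0.003],"gripper":0},{"offset":[-0.265,-0.079,0],"dr":[0,0,0.003],"gripper":0},{"offset":[-0.29,-0.086,0],"dr":[0,0,0.003],"gripper":0},{"offset":[-0.302,-0.09,0],"dr":[0,0,0.003],"gripper":0}]}}

```text
time: 10.95
ee_pos: [0.5625, -0.1847, 0.3017]
eef_rot: [-0.0, 0.524, 0.852, -0.0]
ft_force: [0.4, 0.7, -1.6]
finger_gap: 0.324
```

>>> {"name": "move_arm", "arguments": {"moves": [{"offset":[0,0,0],"dr":[0,0,0],"gripper":0},{"offset":[0,0,0],"dr":[0,0,0],"gripper":0}]}}

```text
time: 11.15
ee_pos: [0.5628, -0.1796, 0.3024]
eef_rot: [-0.0, 0.522, 0.853, 0.0]
ft_force: [-0.1, 0.9, -0.6]
finger_gap: 0.329
```

```bash
python3 d.py .5635 -.1842 .21 27; python3 - <<'E'
from h import *
p=status.read_state()['ee_pos'];s=snap('scene');W=world(s);C=s['color'].astype(int)
for lo,hi in((.18,.22),(.21,.27)):
    m=(np.hypot(W[...,0]-p[0],W[...,1]-p[1])<.05)&(C.max(2)<80)&(W[...,2]>lo)&(W[...,2]<hi);P=W[m];print(len(P),P.mean(0),P[:,2].min())
E
```

```text
offset [-0.0045 -0.0016  0.0924] dr [ 0.0005 -0.0008  0.0015] t 11.15 [ 0.67  0.23 -0.52  1.5   0.11  1.44  0.62] F [-0.1  0.9 -0.6] M [0.09 0.02 0.06] 0.3287706128169599
38 [ 0.56947539 -0.17118604  0.20876564] 0.19445675377119542
116 [ 0.570657   -0.17118019  0.23943838] 0.21015936853417339
```

>>> {"name": "move_arm", "arguments": {"moves": [{"offset":[-0.003,-0.001,0.02],"dr":[0,0,0],"gripper":0},{"offset":[-0.0045,-0.0016,0.05],"dr":[0,0,0],"gripper":0},{"offset":[-0.0045,-0.0016,0.08],"dr":[0,0,0],"gripper":0},{"offset":[-0.0045,-0.0016,0.1],"dr":[0,0,0],"gripper":0},{"offset":[-0.0045,-0.0016,0.105],"dr":[0,0,0],"gripper":0},{"offset":[-0.0045,-0.0016,0.105],"dr":[0,0,0],"gripper":0}]}}

```text
time: 11.8
ee_pos: [0.5633, -0.1848, 0.1974]
eef_rot: [-0.0, 0.522, 0.853, 0.0]
ft_force: [-0.5, -0.3, -0.3]
finger_gap: 0.322
```

```bash
python3 d.py .5633 -.184 .127 27
```

```text
offset [0.0007 0.0004 0.0704] dr [-0.0002 -0.0007  0.0016] t 11.8 [ 0.67  0.29 -0.51  1.65  0.15  1.24  0.6 ] F [-0.5 -0.3 -0.3] M [-0.    0.05 -0.05] 0.3221987937566807
```

>>> {"name": "move_arm", "arguments": {"moves": [{"offset":[0.0007,0.0004,0.012],"dr":[0,0,0],"gripper":0},{"offset":[0.0007,0.0004,0.024],"dr":[0,0,0],"gripper":0},{"offset":[0.0007,0.0004,0.036],"dr":[0,0,0],"gripper":0},{"offset":[0.0007,0.0004,0.048],"dr":[0,0,0],"gripper":0},{"offset":[0.0007,0.0004,0.058],"dr":[0,0,0],"gripper":0},{"offset":[0.0007,0.0004,0.066],"dr":[0,0,0],"gripper":0},{"offset":[0.0007,0.0004,0.07],"dr":[0,0,0],"gripper":0},{"offset":[0.0007,0.0004,0.07],"dr":[0,0,0],"gripper":0}]}}

```text
time: 12.6
ee_pos: [0.5631, -0.1854, 0.1267]
eef_rot: [-0.0, 0.523, 0.853, -0.0]
ft_force: [0.8, 0.2, -1.0]
finger_gap: 0.326
```

```bash
python3 d.py .5633 -.184 .124 27
```

```text
offset [0.0012 0.0008 0.0027] dr [-0.0005 -0.0008 -0.0003] t 12.6 [ 0.66  0.35 -0.5   1.73  0.19  1.11  0.57] F [ 0.8  0.2 -1. ] M [ 0.01 -0.01 -0.01] 0.32578249048904584
```

>>> {"name": "move_arm", "arguments": {"moves": [{"offset":[0.001,0.0005,0.001],"dr":[0,0,0],"gripper":0},{"offset":[0.001,0.0005,0.002],"dr":[0,0,0],"gripper":0},{"offset":[0.001,0.0005,0.003],"dr":[0,0,0],"gripper":0},{"offset":[0.001,0.0005,0.003],"dr":[0,0,0],"gripper":0}]}}

```text
time: 13.0
ee_pos: [0.5634, -0.1844, 0.1244]
eef_rot: [0.0, 0.523, 0.853, 0.0]
ft_force: [-0.0, 0.7, -1.0]
finger_gap: 0.325
```

>>> {"name": "move_arm", "arguments": {"moves": [{"offset":[0,0,0.001],"dr":[0,0,0],"gripper":0},{"offset":[0,0,0.002],"dr":[0,0,0],"gripper":0},{"offset":[0,0,0.003],"dr":[0,0,0],"gripper":0},{"offset":[0,0,0.003],"dr":[0,0,0],"gripper":0}]}}

```text
time: 13.4
ee_pos: [0.5639, -0.1846, 0.124]
eef_rot: [0.001, 0.523, 0.852, -0.0]
ft_force: [-7.2, 1.6, 21.0]
finger_gap: 0.324
```

>>> {"name": "move_arm", "arguments": {"moves": [{"offset":[0,0,-0.002],"dr":[0,0,0],"gripper":0},{"offset":[0,0,-0.0025],"dr":[0,0,0],"gripper":0},{"offset":[0,0,-0.0025],"dr":[0,0,0],"gripper":0.4},{"offset":[0,0,-0.0025],"dr":[0,0,0],"gripper":0.6},{"offset":[0,0,-0.0025],"dr":[0,0,0],"gripper":0.8},{"offset":[0,0,-0.0025],"dr":[0,0,0],"gripper":1},{"offset":[0,0,-0.0025],"dr":[0,0,0],"gripper":1},{"offset":[0,0,-0.0025],"dr":[0,0,0],"gripper":1}]}}

```text
time: 14.2
ee_pos: [0.5634, -0.1843, 0.1238]
eef_rot: [-0.0, 0.523, 0.853, 0.0]
ft_force: [1.1, 0.6, -0.2]
finger_gap: 1.0
```

>>> {"name": "move_arm", "arguments": {"moves": [{"offset":[0,0,0],"dr":[0,0,0],"gripper":1},{"offset":[0,0,0],"dr":[0,0,0],"gripper":1},{"offset":[0,0,-0.015],"dr":[0,0,0],"gripper":1},{"offset":[0,0,-0.035],"dr":[0,0,0],"gripper":1},{"offset":[0,0,-0.06],"dr":[0,0,0],"gripper":1},{"offset":[0,0,-0.09],"dr":[0,0,0],"gripper":1},{"offset":[0,0,-0.12],"dr":[0,0,0],"gripper":1},{"offset":[0,0,-0.15],"dr":[0,0,0],"gripper":1}]}}

```text
time: 15.0
ee_pos: [0.5633, -0.1841, 0.2764]
eef_rot: [0.0, 0.523, 0.853, 0.0]
ft_force: [0.7, -0.3, -0.0]
finger_gap: 1.001
```

```bash
python3 - <<'E'
from h import *
s=snap('scene');u,v=260,190
c=s['color'][v-55:v+45,u-50:u+50,::-1];cv2.imwrite('pics/c6.png',cv2.resize(c,(500,500),interpolation=cv2.INTER_CUBIC))
E
python3 fit.py | grep -v '^top wand'|sed -n '1p;8,20p'; python3 d.py .5385 .140 .25 13
```

```text
scene wand 4736 [ 0.5658 -0.1829  1.6042  0.0149  0.051 ] yawdeg 1.9114531317139694 21757.351697594975
  top z med [0.60018543 0.64598843 0.66505974]
  foot ((0.5663911700248718, -0.17948302626609802), 0.04407515004277229) 0.008084335732854275
  bar rect 0.5440484285354614 0.1330919712781906 (0.02770155854523182, 0.2183922976255417) mean [0.54469334 0.14013079 0.13737406] topz [0.13888706 0.14265939] yaw 102.91634277539032
  label 426 ((0.48287704586982727, 0.2603393495082855), (0.05660964921116829, 0.04441550374031067), 14.462623596191406) 0.024049820689945933
  top z med [0.66048057 0.6651746  0.67297779]
  foot ((0.5618727207183838, -0.16626515984535217), 0.035932037979364395) 0.01007896475378156
  bar rect 0.5375396013259888 0.1282571256160736 (0.024401096627116203, 0.2169119268655777) mean [0.53763612 0.12748746 0.13993736] topz [0.14090918 0.14413942] yaw 102.82358558789797
  label 469 ((0.4771786332130432, 0.25903359055519104), (0.05409344285726547, 0.04666627198457718), 13.288955688476562) 0.026168455086863718
offset [0.3    0.1254 0.0231] dr [-0.0012 -0.0011  0.2441] t 15.45 [ 0.67  0.25 -0.52  1.55  0.12  1.38  0.62] F [-0.6 -0.5 -0. ] M [-0.04 -0.01 -0.01] 1.0011828663602111
```

View pics/c6.png

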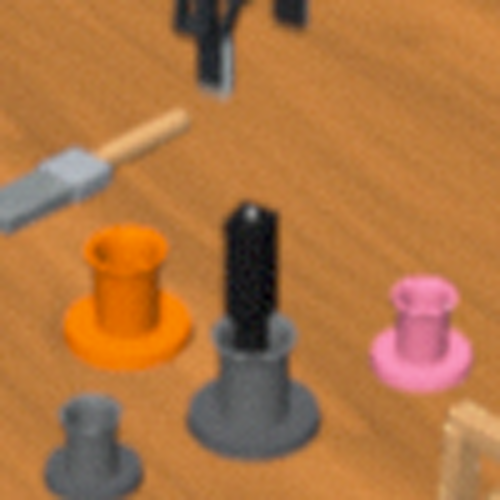

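The crop shows the wand standing free and upright in the large grey holder, with its top at (250,212) and the mouth at (255,335), and the fingers clear of it. Now the tray handle.

>>> {"name": "move_arm", "arguments": {"moves": [{"offset":[0.04,0.017,0],"dr":[0,0,0.03],"gripper":1},{"offset":[0.08,0.033,0],"dr":[0,0,0.06],"gripper":1},{"offset":[0.12,0.05,0],"dr":[0,0,0.1],"gripper":1},{"offset":[0.16,0.067,0],"dr":[0,0,0.13],"gripper":1},{"offset":[0.2,0.084,0],"dr":[0,0,0.16],"gripper":1},{"offset":[0.24,0.1,0.01],"dr":[0,0,0.2],"gripper":1},{"offset":[0.28,0.117,0.02],"dr":[0,0,0.23],"gripper":1},{"offset":[0.3,0.125,0.023],"dr":[0,0,0.244],"gripper":1}]}}

```text
time: 16.25
ee_pos: [0.5369, 0.144, 0.2496]
eef_rot: [-0.001, 0.621, 0.784, -0.0]
ft_force: [-0.7, 0.5, -0.5]
finger_gap: 1.0
```

>>> {"name": "move_arm", "arguments": {"moves": [{"offset":[0,0,0],"dr":[0,0,0],"gripper":1},{"offset":[0,0,0],"dr":[0,0,0],"gripper":1}]}}

```text
time: 16.45
ee_pos: [0.5384, 0.1396, 0.2504]
eef_rot: [-0.0, 0.622, 0.783, -0.0]
ft_force: [0.9, -1.0, 0.4]
finger_gap: 1.001
```

```bash
python3 d.py .5385 .140 .19 13
```

```text
offset [0.0004 0.0002 0.0604] dr [-0.001   0.0001  0.0012] t 16.45 [ 0.28  0.21 -0.7   1.66  0.14  1.33 -0.21] F [ 0.9 -1.   0.4] M [-0.01  0.   -0.04] 1.0008836088011968
```

>>> {"name": "move_arm", "arguments": {"moves": [{"offset":[0,0,0.025],"dr":[0,0,0],"gripper":1},{"offset":[0,0,0.05],"dr":[0,0,0],"gripper":1},{"offset":[0,0,0.07],"dr":[0,0,0],"gripper":1},{"offset":[0,0,0.07],"dr":[0,0,0],"gripper":1}]}}

```text
time: 16.85
ee_pos: [0.5376, 0.1372, 0.1782]
eef_rot: [-0.001, 0.623, 0.782, -0.002]
ft_force: [-0.7, 0.3, -0.1]
finger_gap: 0.998
```

```bash
python3 - <<'E'
from h import *
p=status.read_state()['ee_pos'];s=snap('scene');u,v=map(int,pix(s,p));print(u,v)
c=s['color'][v-50:v+50,u-60:u+60,::-1];cv2.imwrite('pics/c7.png',cv2.resize(c,(600,500),interpolation=cv2.INTER_CUBIC))
E
python3 d.py .5385 .140 .130 13
```

```text
334 221
offset [0.002  0.0008 0.05  ] dr [-0.0025  0.0001 -0.0019] t 16.9 [ 0.27  0.26 -0.7   1.75  0.18  1.2  -0.25] F [ 0.2 -0.  -0.1] M [-0.03 -0.02  0.01] 1.0000132686373648
```

View pics/c7.png

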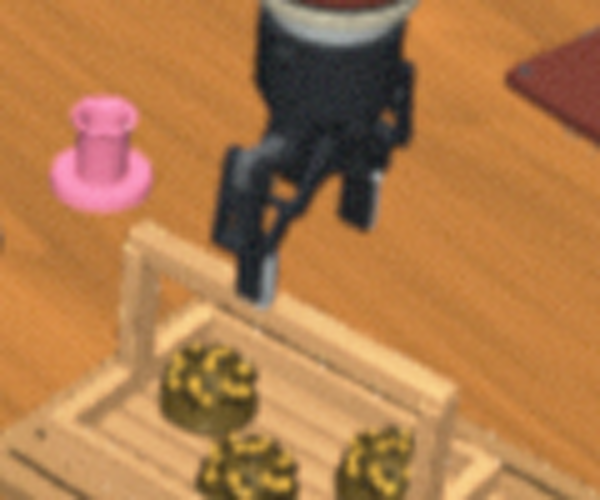

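The fingers straddle the bar, with tips at (255,300) and (358,225) and their midpoint above the bar at about (305,308). I'm descending.

>>> {"name": "move_arm", "arguments": {"moves": [{"offset":[0.001,0.0005,0.015],"dr":[0,0,0],"gripper":1},{"offset":[0.0015,0.001,0.03],"dr":[0,0,0],"gripper":1},{"offset":[0.0015,0.001,0.042],"dr":[0,0,0],"gripper":1},{"offset":[0.0015,0.001,0.049],"dr":[0,0,0],"gripper":1},{"offset":[0.0015,0.001,0.049],"dr":[0,0,0],"gripper":1}]}}

```text
time: 17.4
ee_pos: [0.5386, 0.1412, 0.1306]
eef_rot: [-0.001, 0.622, 0.783, -0.001]
ft_force: [0.3, -0.3, -0.3]
finger_gap: 0.997
```

>>> {"name": "move_arm", "arguments": {"moves": [{"offset":[0,0,0],"dr":[0,0,0],"gripper":0.6},{"offset":[0,0,0],"dr":[0,0,0],"gripper":0.4},{"offset":[0,0,0],"dr":[0,0,0],"gripper":0.3},{"offset":[0,0,0],"dr":[0,0,0],"gripper":0.2},{"offset":[0,0,0],"dr":[0,0,0],"gripper":0.1},{"offset":[0,0,0],"dr":[0,0,0],"gripper":0},{"offset":[0,0,0],"dr":[0,0,0],"gripper":0},{"offset":[0,0,0],"dr":[0,0,0],"gripper":0}], "force": 80}}

```text
time: 18.2
ee_pos: [0.5388, 0.1413, 0.1319]
eef_rot: [-0.0, 0.622, 0.783, -0.0]
ft_force: [-5.2, -0.7, 3.8]
finger_gap: 0.17
```

```bash
python3 d.py .5385 .140 .130 13
```

```text
offset [-0.0012 -0.0006  0.0019] dr [-0.0009  0.0002  0.0001] t 18.2 [ 0.25  0.31 -0.69  1.8   0.22  1.11 -0.28] F [-5.2 -0.7  3.8] M [-0.29  1.01  0.05] 0.17012243568487875
```

>>> {"name": "move_arm", "arguments": {"moves": [{"offset":[0,0,0],"dr":[0,0,0],"gripper":0},{"offset":[0,0,-0.003],"dr":[0,0,0],"gripper":0},{"offset":[0,0,-0.007],"dr":[0,0,0],"gripper":0},{"offset":[0,0,-0.012],"dr":[0,0,0],"gripper":0},{"offset":[0,0,-0.018],"dr":[0,0,0],"gripper":0},{"offset":[0,0,-0.02],"dr":[0,0,0],"gripper":0},{"offset":[0,0,-0.02],"dr":[0,0,0],"gripper":0},{"offset":[0,0,-0.02],"dr":[0,0,0],"gripper":0}], "force": 100}}

```text
time: 19.0
ee_pos: [0.5392, 0.1414, 0.1518]
eef_rot: [0.0, 0.622, 0.783, -0.0]
ft_force: [0.3, 0.3, -5.7]
finger_gap: 0.168
```

```bash
cat > tilt.py <<'E'
from h import *
st=status.read_state();print(st['ee_pos'],st['ft_force'].round(2),st['moment'].round(3),st['finger_gap'])
for n in('scene',):
    S=[snap(n) for _ in range(3)]
    W=np.concatenate([world(s).reshape(-1,3) for s in S]);C=np.concatenate([s['color'].reshape(-1,3) for s in S]).astype(int)
    p=st['ee_pos'];x=np.array([-.225,.974]);d=W[:,:2]-p[:2];ax=d@x;ay=d@np.array([-.974,-.225])
    # bar side/top points by position along bar: 90th pct height
    for lo,hi in((-.1,-.07),(-.07,-.04),(.03,.06),(.06,.09)):
        m=(ax>lo)&(ax<hi)&(abs(ay)<.02)&(W[:,2]>p[2]-.01)&(W[:,2]<p[2]+.03)&(np.ptp(C,1)>35);print(lo,m.sum(),np.percentile(W[m,2],[50,90]))
E
python3 tilt.py
```

```text
[0.53920587 0.14138084 0.15176828] [ 0.35  0.28 -5.71] [-0.05  -0.009  0.052] 0.16783765631490766
-0.1 228 [0.15840107 0.16241173]
-0.07 192 [0.1576524 0.1626597]
0.03 259 [0.15872931 0.16296569]
0.06 273 [0.15850318 0.16265818]
```

The weight of 5.7 N is fully carried and the bar is level. I'm lifting on.

>>> {"name": "move_arm", "arguments": {"moves": [{"offset":[0,0,-0.006],"dr":[0,0,0],"gripper":0},{"offset":[0,0,-0.018],"dr":[0,0,0],"gripper":0},{"offset":[0,0,-0.034],"dr":[0,0,0],"gripper":0},{"offset":[0,0,-0.052],"dr":[0,0,0],"gripper":0},{"offset":[0,0,-0.07],"dr":[0,0,0],"gripper":0},{"offset":[0,0,-0.088],"dr":[0,0,0],"gripper":0},{"offset":[0,0,-0.102],"dr":[0,0,0],"gripper":0},{"offset":[0,0,-0.108],"dr":[0,0,0],"gripper":0}]}}

```text
time: 19.95
ee_pos: [0.5399, 0.1418, 0.2623]
eef_rot: [0.001, 0.622, 0.783, 0.001]
ft_force: [-0.2, 0.5, -6.3]
finger_gap: 0.168
```

>>> {"name": "move_arm", "arguments": {"moves": [{"offset":[0,0,-0.002],"dr":[0,0,0],"gripper":0},{"offset":[0,0,-0.002],"dr":[0,0,0],"gripper":0},{"offset":[0,0,-0.002],"dr":[0,0,0],"gripper":0},{"offset":[0,0,-0.002],"dr":[0,0,0],"gripper":0},{"offset":[0,0,-0.002],"dr":[0,0,0],"gripper":0},{"offset":[0,0,-0.002],"dr":[0,0,0],"gripper":0},{"offset":[0,0,-0.002],"dr":[0,0,0],"gripper":0},{"offset":[0,0,-0.002],"dr":[0,0,0],"gripper":0}]}}

```text
time: 20.75
ee_pos: [0.5393, 0.1414, 0.2618]
eef_rot: [-0.0, 0.622, 0.783, 0.0]
ft_force: [0.4, 0.5, -6.1]
finger_gap: 0.169
```

```bash
python3 tilt.py; python3 - <<'E'
from h import *
s=snap('scene');c=s['color'][130:320,190:420,::-1];cv2.imwrite('pics/c8.png',cv2.resize(c,(690,570),interpolation=cv2.INTER_CUBIC));print(np.abs(status.read_state()['dq']).max())
E
```

```text
[0.53925525 0.14141427 0.2618033 ] [ 0.43  0.52 -6.05] [ 0.03  -0.006  0.001] 0.16917033013376048
-0.1 237 [0.26871747 0.27262513]
-0.07 236 [0.26790564 0.27241937]
0.03 282 [0.26894818 0.27239897]
0.06 295 [0.26847175 0.27263351]
0.0017171733487858045
```

View pics/c8.png

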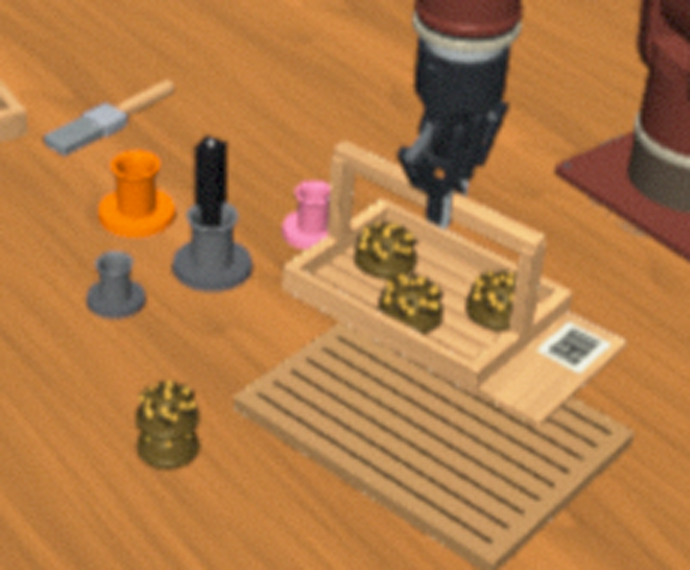

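The picture shows the tray lifted and level, with three domes upright at (385,250), (412,303) and (495,298). The wand stands in its holder at (211,180), and the brush and pile are in place. Handing in.

```bash
python3 -c "
from bench import ticket;print(ticket.finish_job())"
```

```text
the job is handed in; nothing more can be done
None
```

The job is handed in at about 21 s of the 70 s limit. `finish_job` gives no verdict, so the results below are my own checks.

- **Wand:** I took it from the large grey holder and held it over the label for about 2.4 s. The nose was roughly 5 cm up and the aim was off by about 3–4 mm by image measurement. I stood it back in the holder and let go. It stands upright in the last picture, but I did not measure its exact position in the bore.
- **Tray:** I gripped it by the bar about 10 mm towards the label side of the middle and lifted it 130 mm. It is held still, with about 6 N of weight on the wrist and almost no moment. Bar heights along its length agree within about 1 mm, so it is level.
- **Ornaments and bystanders:** All three domes are upright inside the tray. The brush and the ornament pile look untouched. The glue pot was outside the last picture, but the arm never went near it.

**Disagreements:**
- The two cameras disagreed by about 4–10 mm on positions, so I used averages.
- When I set the wand down, the wrist force rose briefly to 21 N. I backed off before releasing.
- The wand fit I re-ran after replacing it was spoiled by the gripper being in view, so I ignored it.

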